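# Roll the milling jar up its dock and shut the gate

## Task

Push the white milling jar up the ramp of the blue loading dock with your fingertips until it drops into the cradle against the end stop, staying behind it so that it never rolls freely on the slope; roll it at an easy pace and never pick it up. Then push the orange gate bar shut behind it, all the way across the channel, let go of everything, and leave the other things on the bench where they are.

Things in the scene. Friction and masses are not known exactly. Their poses are not given: they have to be found in the camera images.
- dock: Loading dock fixed to the bench: aluminium floor between blue side rails, 290 mm long, 134 mm wide. Origin on the bench under the middle of the slope; x points horizontally uphill along the channel, y left, z up. Channel y = -59 to +59 mm; rails 8 mm thick, tops 12 mm above the floor beside them. Blue end stop 76 mm high, its face at x = +111.5 mm.
- foot (a point): Lower end of the 8 degree slope, on the floor at mid channel: dock x = -65, y = 0, z = 8 mm. Downhill of it the floor is level at z = 8 mm for 95 mm, closed by a low blue foot lip (x = -168 to -160 mm, top at z = 16 mm). Axes as the dock.
- crest (a point): Upper end of the slope, on the floor at mid channel: dock x = +65, y = 0, z = 26 mm. Beyond it the cradle floor is level, 2.5 mm lower (z = 24 mm), up to the end stop. Axes as the dock.
- jar: Milling jar: smooth slippery cylinder, 64 mm diameter, 110 mm long, about 0.45 kg, white ceramic with a blue band and a steel lid at one end. Origin at its centre; its y axis is the cylinder's axis (x, z turn as it rolls). Starts at rest on the level foot, lying across the channel. Pushed past the crest it drops into the cradle and stays; let go on the slope it rolls back.
- cradle (a point): Where the jar's centre lies when it rests in the cradle against the end stop: dock x = +78.5, y = 0, z = 56 mm. Axes as the dock.
- hinge (a point): On the gate's vertical hinge axis, at the bar's mid height: dock x = +37, y = -80, z = 60 mm, just outside the right-hand rail. Axes as the dock.
- gate (a joint): Angle of the orange gate bar about its vertical hinge: 0 = shut, bar straight across the channel (along dock +y) at its limit; grows anticlockwise seen from above; at 1.57 the bar points downhill along the outside of the right-hand rail. Limits 0 to 2.0 rad. Starts open (1.5 to 1.75), stays where it is left; under 1 N at its end moves it.
- gate_tip (a point): Round end of the gate bar, 140 mm from the hinge axis, at mid height. Bar 8 mm thick (12 mm at the round end), underside 50 mm, top 70 mm above the bench. y points from hinge to tip; x to the side that faces the jar when shut (push from the -x side). Shut, it clears the seated jar by about 5 mm and its end meets a thin 74 mm high post outside the left rail (dock x = +47, y = +71 mm).
- cap: Blue screw cap, 34 mm across, 14 mm high, beside the dock's left rail. Bystander. Origin at the centre of its underside.
- pen: Blue pen, 85 mm long, 10 mm thick, lying beside the dock's left rail. Bystander. Origin at the centre of its underside.
- dish: Covered petri dish, 91 mm across, 17 mm high. Bystander. Origin at the centre of its underside.
- dispenser: Beige tape dispenser, 61x136x80 mm. Bystander. Origin at the centre of its underside.
- wash_bottle: Clear wash bottle, 74x97x224 mm, standing. Bystander. Origin at the centre of its underside.
- foam: White foam block, 106x118x44 mm. Bystander. Origin at the centre of its underside.
- syringe: White syringe body, 61 mm long, 10 mm thick, lying. Bystander. Origin at the centre of its underside.
There are look-alikes about, which are no part of the job. Leave any black or pink look-alike of the jar alone.

How it is judged:
By the outcome, as a careful person would: the job done as asked, in the order asked, and still so for the second after the job is handed in, with the robot touching nothing.
It also fails if it takes over 58 s, if anything falls off the work surface, if the arm or the gripper's body presses on something with over 40 N, if the wrist force passes 120 N, or if a joint passes its speed limit or range.

## Robot

A 7-joint arm with a two-finger parallel gripper is mounted at the origin on a cart in front of the work surface, level with it; the furniture and walls round the work are solid. World frame = base frame: x ahead of the robot, y to its left, z up, the work surface at z = 0. Lengths are in m, angles in rad, forces in N, time in s.
With the tool pointing down it reaches from about 0.425 to 0.95 m from the base axis. Payload 4.7 kg.
Tool frame: the origin (TCP) lies at the very end of the fingers, on their centre line; the grasp point (between the pads) lies 19 mm behind it; z points along the fingers, y is the line along which they close (so a half turn about z gives the same grasp; the last joint's range is limited). The gripper opens to 87 mm and grips with 3 to 60 N. Pads are 19 mm wide; open, the fingers measure 117 mm over their backs; the gripper's body (75 mm by 190 mm) begins 51 mm behind the grasp point.
Start: joints at [-1.153, 0.469, -0.049, 1.532, 0.024, 1.141, -0.082], TCP at [0.292, 0.609, 0.223] pointing down, gripper open.
Joint ranges: [-2.59, 2.59], [-0.33, 1.99], [-1.39, 1.29], [0.1, 2.45], [-1.04, 4.18], [0.21, 1.99], [-2.66, 2.66]. Speed limits (rad/s): [2.57, 2.57, 3.14, 3.14, 3.14, 3.14, 3.14].

## Interface

Orientations are given as [roll, pitch, yaw] about the fixed x, y, z axes, in that order (R = Rz(yaw) Ry(pitch) Rx(roll)).
In Python, from rig import manip gives the robot as it stands.
- The arm moves only by the tool jog_arm, never from a script. Its argument "increments" is a list of rows, each a list of 3 entries, a list of its own where there are three numbers: the closure in counts, from 0 (fully open) to 255 (shut), then the shift along the world's x, y, z as a fraction of full scale, then the turn, a rotation vector about the world's x, y, z as a fraction of full scale. In form: [[gripper, [x, y, z], [ax, ay, az]], ...]. A call has 1 to 10 rows; each row shifts and turns the commanded pose from where the row before left it; what a row does not reach is not made up. Full scale, the value 1, is 0.02 m for a shift and 0.1 rad for a turn. A row lasts 1/10 s, in which the tool goes at most 50 mm and 8.59 degrees, less where a joint would pass 70% of its speed; a pose out of reach is approached as far as the arm can. A call with a number of a shift or a turn outside -1 to 1 is refused whole. A call with a gripper value outside its range is refused whole. The fingers move at their own pace and stop on an object; the grip force is fixed at half the most. Time passes only in rows, so rows that do not move let the fingers close. It gives the time, the measured TCP pose, the force, the opening and the grip force at its end, in the units of the state.
- manip.sense(): the state, without advancing time (a new reading comes with each control period).
- manip.snapshot(name): name is "side" or "top"; returns the picture (384x512x3 uint8, red, green, blue); there is no depth.
- manip.camera_params(name): a dict with "fovy" (degrees; the focal length in pixels is half the picture's height over the tangent of half this angle, whatever the lens; pixels are square), "cx", "cy" (the principal point, pixels), "cam_to_world" (4x4, takes a point from camera to world coordinates). Camera axes: x right, y up, looking along -z (the intrinsics and any distortion apply to the point x, -y, -z); pixel columns grow to the right and rows downward; lengths in m; the calibration is good to about 2 mm. A picture is of the moment at which its call begins. camera_params takes no time and is no camera call.
- manip.hand_in(): hands the job in; it is judged then, once.
The state is a dict: "time": time; "joint_positions": joint angles; "dq": joint speeds; "effort": joint torques, N m; "tool_pos": TCP position; "ee_rot": TCP orientation; "ft_force": force on the tool from outside, world axes, zero at the start; "wrist_torque": the same for the moment, N m; "grip_width": finger opening in m; "grip_force": force on a finger pad.
Only numpy, scipy, OpenCV 4.12 (cv2) and the standard library are available. Lean on these libraries where they do the work, as an engineer would, in place of code of your own. Each camera call takes 0.05 s, during which the arm holds its last target. There are 200 camera calls.

## Working session

There is one attempt and no reset: what is moved stays moved. The work goes in short steps, Python scripts to look and compute and a tool call to move; the robot and the scene stay as the last step left them, time stands still between calls to the robot, and variables do not carry over. Pictures are saved under pics/ and viewed, at most 10 in all, crops included, and the job is handed in when it is done.

Besides the shell and the picture viewer there is one more tool, called after "Call:" as a command line: name --argument value ..., lists and objects as JSON in quotes. jog_arm: Moves the arm, as the interface text tells. Shift numbers are shares of 0.02 m and turn numbers shares of 0.1 rad, none past 1 either way. Its arguments: {"type":"object","properties":{"increments":{"type":"array","items":{"type":"array"}}},"required":["increments"]}

```bash
mkdir -p pics; python3 - <<'E'
from rig import manip
import cv2
for n in("top","side"):
    cv2.imwrite(f"pics/{n}0.png",manip.snapshot(n)[:,:,::-1]); print(n,manip.camera_params(n))
print(manip.sense())
E
```

```text
top {'fovy': 55.283638884939926, 'cx': 260.5218603509773, 'cy': 194.9994333993187, 'cam_to_world': array([[ 0.01814181,  0.9814765 , -0.19072168,  0.34054614],
       [-0.99967085,  0.02126659,  0.0143498 , -0.15415026],
       [ 0.01813999,  0.19039858,  0.98153926,  1.20078818],
       [ 0.        ,  0.        ,  0.        ,  1.        ]])}
side {'fovy': 55.65288031094547, 'cx': 259.83991749645304, 'cy': 192.7820893156423, 'cam_to_world': array([[-0.89417693,  0.39200694, -0.21628261,  0.37094846],
       [-0.44761626, -0.79282946,  0.41359537,  0.22885815],
       [-0.00934297,  0.46663905,  0.8843985 ,  0.90891318],
       [ 0.        ,  0.        ,  0.        ,  1.        ]])}
{'time': 0.1, 'joint_positions': array([-1.15291321,  0.46937638, -0.04862773,  1.53356962,  0.02412147,
        1.14102038, -0.08230369]), 'dq': array([ 0.00049285, -0.00217966, -0.00061048, -0.00422449, -0.001285  ,
        0.00094448, -0.0002898 ]), 'effort': array([ 6.41127135e-04, -5.09172535e+01, -8.11308366e-02, -2.36828113e+01,
       -6.15243288e-02,  3.45388963e-02,  6.33020318e-05]), 'tool_pos': array([0.29138546, 0.60826313, 0.22159603]), 'ee_rot': array([-3.13980679e+00,  6.76404346e-05,  2.69487303e+00]), 'ft_force': array([ 0.46527485, -0.38449554, -0.16300243]), 'wrist_torque': array([-0.01020931,  0.05860707,  0.03688608]), 'grip_force': 0.0, 'grip_width': 0.08739484054707475}
```

View pics/top0.png

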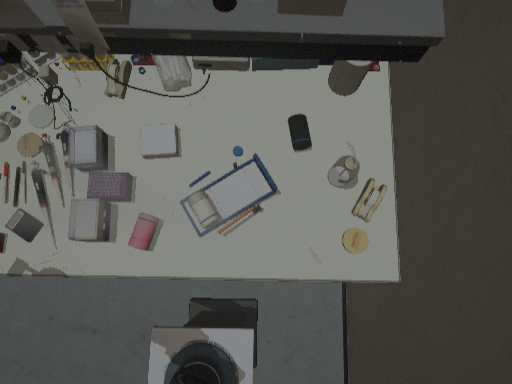

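View pics/side0.png

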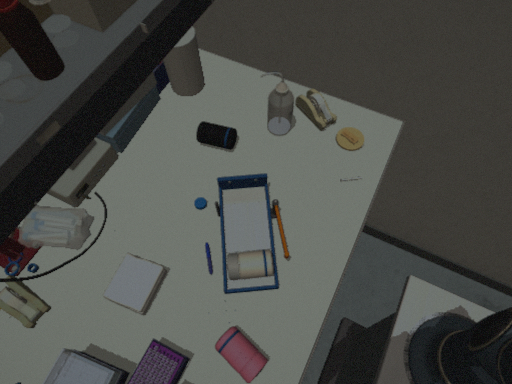

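The top view shows three jar-like cylinders: white at (203,207) on the dock, pink at (143,232) and black at (299,132). I choose the white one, lying in the blue dock. The orange gate is at about (240,220), and the dock rises towards (265,175). I'll check this in a close crop.

```bash
python3 - <<'E'
import cv2,numpy as np
t=cv2.imread("pics/top0.png")[145:245,170:290]; s=cv2.imread("pics/side0.png")[165:300,190:300]
t=cv2.resize(t,None,fx=4,fy=4,interpolation=2); s=cv2.resize(s,None,fx=2.9,fy=2.9,interpolation=2)
c=np.zeros((400,800,3),np.uint8); c[:,:480]=t; c[:s.shape[0],480:480+s.shape[1]]=s[:400]
cv2.imwrite("pics/c0.png",np.clip(c*1.6,0,255).astype(np.uint8))
E
```

```text
(no output)
```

View pics/c0.png

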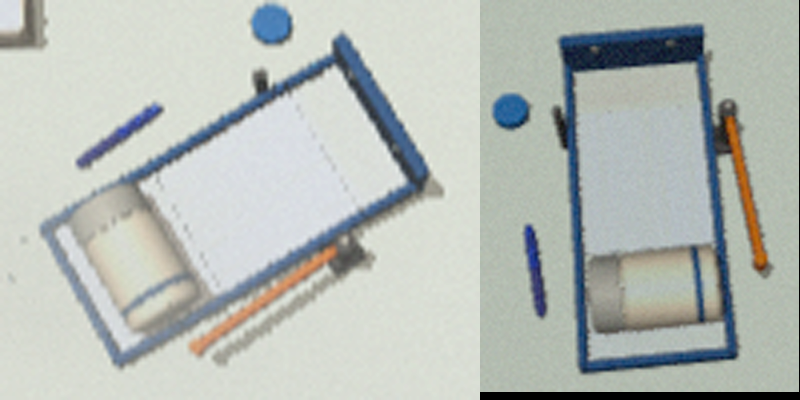

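The crop confirms the white jar with blue band, lying across the foot. Next I fit the dock pose from its corners, then the jar and the gate.

```bash
cat > h.py <<'E'
import numpy as np
from rig import manip
from scipy.optimize import least_squares
P={n:manip.camera_params(n) for n in("top","side")}
def proj(n,p):
    c=P[n];M=np.linalg.inv(c["cam_to_world"]);q=M[:3,:3]@np.asarray(p)+M[:3,3]
    f=192/np.tan(np.radians(c["fovy"])/2)
    return np.array([c["cx"]+f*q[0]/-q[2],c["cy"]-f*q[1]/-q[2]])
def ray(n,uv,z):
    c=P[n];f=192/np.tan(np.radians(c["fovy"])/2)
    d=c["cam_to_world"][:3,:3]@np.array([(uv[0]-c["cx"])/f,-(uv[1]-c["cy"])/f,-1]);o=c["cam_to_world"][:3,3]
    return o+d*(z-o[2])/d[2]
def D2W(v,p):
    c,s=np.cos(v[2]),np.sin(v[2]);return np.array([v[0]+c*p[0]-s*p[1],v[1]+s*p[0]+c*p[1],p[2]])
E
cat > fit.py <<'E'
from h import *
T=lambda u,v:(170+u/4,145+v/4)
S=lambda u,v:(190+(u-480)/2.9,165+v/2.9)
F=[("top",T(42,228),(-168,67,16)),("top",T(120,362),(-168,-67,16)),("top",T(343,38),(122,67,76)),("top",T(427,178),(122,-67,76)),
("top",T(260,72),(47,71,74)),("side",S(583,368),(-168,67,16)),("side",S(735,355),(-168,-67,16)),("side",S(562,38),(122,67,76)),("side",S(703,26),(122,-67,76)),("side",S(557,110),(47,71,74)),("side",S(728,105),(37,-80,70))]
r=lambda v:np.concatenate([proj(n,D2W(v,np.array(p)/1000))-uv for n,uv,p in F])
s=least_squares(r,[.35,0,-.5],loss="soft_l1");v=s.x;print(v);print(r(v).reshape(-1,2).round(1))
np.save("dock.npy",v)
def w2d(p):
    c,s_=np.cos(v[2]),np.sin(v[2]);d=p[:2]-v[:2];return np.array([c*d[0]+s_*d[1],-s_*d[0]+c*d[1]])*1000
print("tip",w2d(ray("top",T(195,350),.065)),w2d(ray("side",S(763,268),.065)))
# jar silhouette centre
print("jar",w2d(ray("top",T(135,256),.043)),w2d(ray("side",S(656,290),.045)))
print("cap",w2d(ray("top",T(271,24),.014)),"pen",w2d(ray("top",T(80,163),.01)),w2d(ray("top",T(160,107),.01)))
for n,p in dict(foot=(-65,0,8),crest=(65,0,26),cradle=(78.5,0,56),hinge=(37,-80,60)).items(): print(n,D2W(v,np.array(p)/1000).round(4))
E
python3 fit.py
```

```text
[ 0.57524369 -0.08443326 -1.01630587]
[[-1.2 -0.6]
 [-0.8  1.3]
 [ 0.  -1.8]
 [ 0.7 -1.5]
 [-0.2  0.3]
 [-1.   0.5]
 [ 1.5 -0.2]
 [-0.8 -1. ]
 [ 0.8 -1. ]
 [ 0.5 -0.1]
 [ 0.5  0.8]]
tip [-105.42274698  -93.22325815] [-110.47517069  -91.46275557]
jar [-110.43865485   -1.07264344] [-114.80095537   -1.7696335 ]
cap [ 82.94323294 119.63584795] pen [-113.044534     96.86829293] [-32.68666312 105.11428104]
foot [ 0.541  -0.0292  0.008 ]
crest [ 0.6095 -0.1397  0.026 ]
cradle [ 0.6166 -0.1512  0.056 ]
hinge [ 0.5267 -0.158   0.06  ]
```

Call:
jog_arm --increments '[[80,[0.34,-0.97,0],[0,0,-0.2]],[80,[0.34,-0.97,0],[0,0,-0.2]],[80,[0.34,-0.97,0],[0,0,-0.2]],[80,[0.34,-0.97,0],[0,0,-0.2]],[80,[0.34,-0.97,0],[0,0,-0.2]],[80,[0.34,-0.97,0],[0,0,-0.2]],[80,[0.34,-0.97,0],[0,0,-0.2]],[80,[0.34,-0.97,0],[0,0,-0.2]],[80,[0.34,-0.97,0],[0,0,-0.2]],[80,[0.34,-0.97,0],[0,0,-0.2]]]'

```text
time: 1.1
tool_pos: [0.3602, 0.4132, 0.2226]
ee_rot: [3.141, -0.0, 2.493]
ft_force: [-0.1, 0.1, -0.5]
grip_width: 0.0593
grip_force: 0.0
```

Call:
jog_arm --increments '[[80,[0.34,-0.97,0],[0,0,-0.2]],[80,[0.34,-0.97,0],[0,0,-0.2]],[80,[0.34,-0.97,0],[0,0,-0.2]],[80,[0.34,-0.97,0],[0,0,-0.2]],[80,[0.34,-0.97,0],[0,0,-0.2]],[80,[0.34,-0.97,0],[0,0,-0.2]],[80,[0.34,-0.97,0],[0,0,-0.2]],[80,[0.34,-0.97,0],[0,0,-0.2]],[80,[0.34,-0.97,0],[0,0,-0.2]],[80,[0.34,-0.97,0],[0,0,-0.2]]]'

```text
time: 2.1
tool_pos: [0.4282, 0.2191, 0.2226]
ee_rot: [3.141, -0.0, 2.293]
ft_force: [-0.8, 0.3, 0.5]
grip_width: 0.0598
grip_force: 0.0
```

Call:
jog_arm --increments '[[80,[0.34,-0.97,-0.4],[0,0,-0.2]],[80,[0.34,-0.97,-0.4],[0,0,-0.2]],[80,[0.34,-0.97,-0.4],[0,0,-0.2]],[80,[0.34,-0.97,-0.4],[0,0,-0.2]],[80,[0.34,-0.97,-0.4],[0,0,-0.2]],[80,[0.34,-0.97,-0.4],[0,0,-0.2]],[80,[0.34,-0.97,-0.4],[0,0,-0.2]],[80,[0.34,-0.97,-0.4],[0,0,-0.2]],[80,[0,0,0],[0,0,0]]]'

```text
time: 3.0
tool_pos: [0.4818, 0.0617, 0.1571]
ee_rot: [-3.138, 0.001, 2.129]
ft_force: [0.2, 1.3, -0.3]
grip_width: 0.0597
grip_force: 0.0
```

```bash
python3 - <<'E'
from h import *
import cv2
a=manip.snapshot("top")[130:260,150:300,::-1];b=manip.snapshot("side")[150:310,170:320,::-1]
a=cv2.resize(a,(400,347),interpolation=2);b=cv2.resize(b,(400,427),interpolation=2)
c=np.zeros((430,800,3),np.uint8);c[:347,:400]=a;c[:427,400:]=b
cv2.imwrite("pics/c1.png",np.clip(c*1.6,0,255).astype(np.uint8))
v=np.load("dock.npy");s=manip.sense();p=s["tool_pos"];d=p[:2]-v[:2];c_,s_=np.cos(v[2]),np.sin(v[2])
print(p,s["ee_rot"],"dock",c_*d[0]+s_*d[1],-s_*d[0]+c_*d[1])
print(proj("top",p),proj("side",p))
E
```

```text
[0.48173275 0.06507597 0.15798224] [-3.14049594e+00 -5.57633872e-04  2.13358344e+00] dock -0.17634254763933563 -0.000781954872718732
[178.08411892 214.36200478] [250.82419143 278.03114566]
```

View pics/c1.png

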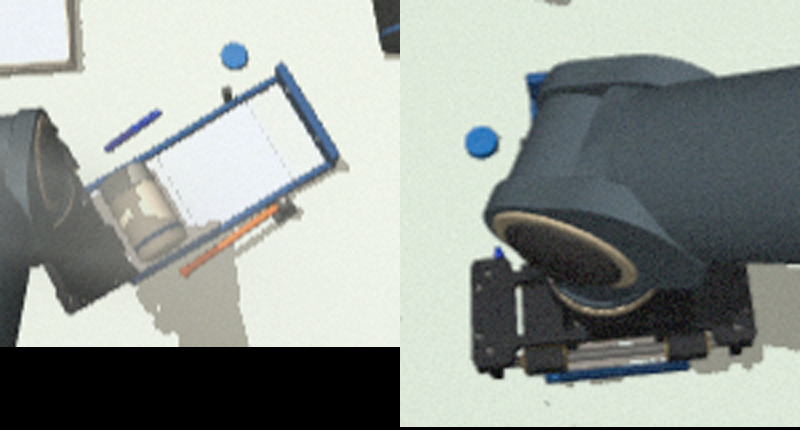

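The gripper hangs square to the dock, just behind the jar (its top-view position is about crop (140,215)). I'll descend to z≈0.030 behind it.

Call:
jog_arm --increments '[[80,[0,0,-0.8],[0,0,0]],[80,[0,0,-0.8],[0,0,0]],[80,[0,0,-0.8],[0,0,0]],[80,[0,0,-0.8],[0,0,0]],[80,[0,0,-0.8],[0,0,0]],[80,[0,0,-0.8],[0,0,0]],[80,[0,0,-0.8],[0,0,0]],[80,[0,0,-0.8],[0,0,0]],[80,[0,0,0],[0,0,0]]]'

```text
time: 4.0
tool_pos: [0.4805, 0.0666, 0.0291]
ee_rot: [-3.138, -0.002, 2.137]
ft_force: [0.6, 0.2, -0.3]
grip_width: 0.0594
grip_force: 0.0
```

Call:
jog_arm --increments '[[80,[0.105,-0.17,0],[0,0,0]],[80,[0.105,-0.17,0],[0,0,0]],[80,[0.105,-0.17,0],[0,0,0]],[80,[0.105,-0.17,0],[0,0,0]],[80,[0.105,-0.17,0],[0,0,0]],[80,[0.105,-0.17,0],[0,0,0]],[80,[0.105,-0.17,0],[0,0,0]],[80,[0.105,-0.17,0],[0,0,0]],[80,[0.105,-0.17,0],[0,0,0]],[80,[0.105,-0.17,0],[0,0,0]]]'

```text
time: 5.0
tool_pos: [0.5032, 0.0312, 0.0305]
ee_rot: [-3.142, -0.0, 2.135]
ft_force: [0.5, 0.7, 0.3]
grip_width: 0.0596
grip_force: 0.1
```

```bash
cat > st.py <<'E'
from h import *
v=np.load("dock.npy");s=manip.sense();p=s["tool_pos"];d=p[:2]-v[:2];c_,s_=np.cos(v[2]),np.sin(v[2])
f=s["ft_force"];print(s["time"],p.round(4),"yaw",s["ee_rot"][2],"dock",(c_*d[0]+s_*d[1]).round(4),(-s_*d[0]+c_*d[1]).round(4),"F dock",c_*f[0]+s_*f[1],-s_*f[0]+c_*f[1],f[2])
E
python3 st.py; python3 - <<'E'
from h import *
import cv2
a=manip.snapshot("top")[130:260,150:300,::-1];b=manip.snapshot("side")[150:310,170:320,::-1]
a=cv2.resize(a,(400,347),interpolation=2);b=cv2.resize(b,(400,427),interpolation=2)
c=np.zeros((430,800,3),np.uint8);c[:347,:400]=a;c[:427,400:]=b
cv2.imwrite("pics/c2.png",np.clip(c*1.6,0,255).astype(np.uint8))
E
```

```text
5.0 [0.5032 0.0312 0.0305] yaw 2.1346960053731903 dock -0.1363 -0.0004 F dock -0.3108507037283007 0.7895467729512204 0.3428684499438805
```

View pics/c2.png

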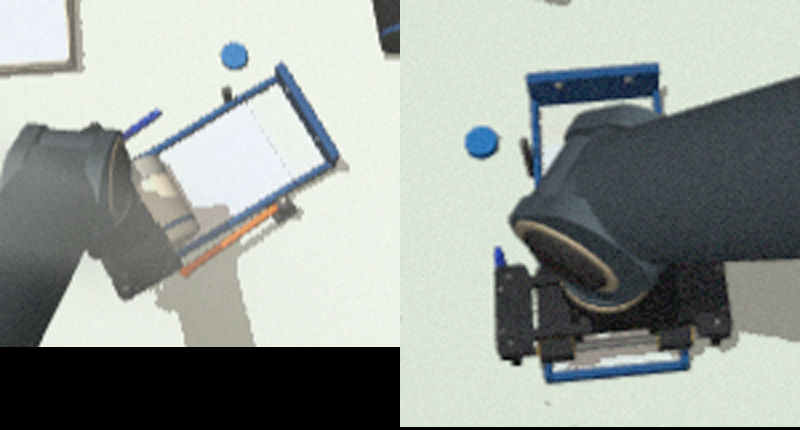

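Call:
jog_arm --increments '[[80,[0.105,-0.17,0],[0,0,0]],[80,[0.105,-0.17,0],[0,0,0]],[80,[0.105,-0.17,0],[0,0,0]],[80,[0.105,-0.17,0],[0,0,0]],[80,[0.105,-0.17,0.02],[0,0,0]],[80,[0.105,-0.17,0.03],[0,0,0]],[80,[0.105,-0.17,0.03],[0,0,0]],[80,[0.105,-0.17,0.03],[0,0,0]],[80,[0.105,-0.17,0.03],[0,0,0]],[80,[0.105,-0.17,0.03],[0,0,0]]]'

```text
time: 6.1
tool_pos: [0.524, -0.0023, 0.034]
ee_rot: [3.142, -0.0, 2.135]
ft_force: [-1.1, 1.8, 1.2]
grip_width: 0.0599
grip_force: 1.0
```

```bash
python3 st.py
```

```text
6.1 [ 0.524  -0.0023  0.034 ] yaw 2.1351492217721653 dock -0.0968 -0.0003 F dock -2.063641651487628 0.04038497518122108 1.2468231425369012
```

Call:
jog_arm --increments '[[80,[0.105,-0.17,0.03],[0,0,0]],[80,[0.105,-0.17,0.03],[0,0,0]],[80,[0.105,-0.17,0.03],[0,0,0]],[80,[0.105,-0.17,0.03],[0,0,0]],[80,[0.105,-0.17,0.03],[0,0,0]],[80,[0.105,-0.17,0.03],[0,0,0]],[80,[0.105,-0.17,0.03],[0,0,0]],[80,[0.105,-0.17,0.03],[0,0,0]],[80,[0.105,-0.17,0.03],[0,0,0]],[80,[0.105,-0.17,0.03],[0,0,0]]]'

```text
time: 7.1
tool_pos: [0.5451, -0.0367, 0.04]
ee_rot: [3.142, -0.0, 2.135]
ft_force: [-0.7, 1.7, 1.3]
grip_width: 0.0597
grip_force: 1.0
```

Call:
jog_arm --increments '[[80,[0.105,-0.17,0.03],[0,0,0]],[80,[0.105,-0.17,0.03],[0,0,0]],[80,[0.105,-0.17,0.03],[0,0,0]],[80,[0.105,-0.17,0.03],[0,0,0]],[80,[0.105,-0.17,0.03],[0,0,0]],[80,[0.105,-0.17,0.03],[0,0,0]],[80,[0.105,-0.17,0.03],[0,0,0]],[80,[0.105,-0.17,0.03],[0,0,0]],[80,[0.105,-0.17,0.03],[0,0,0]],[80,[0.105,-0.17,0.03],[0,0,0]]]'

```text
time: 8.1
tool_pos: [0.5662, -0.0707, 0.046]
ee_rot: [3.142, -0.0, 2.135]
ft_force: [-0.4, 1.4, 1.3]
grip_width: 0.0597
grip_force: 1.0
```

```bash
python3 st.py; python3 - <<'E'
from h import *
import cv2
a=manip.snapshot("top")[130:260,150:300,::-1];b=manip.snapshot("side")[150:310,170:320,::-1]
a=cv2.resize(a,(400,347),interpolation=2);b=cv2.resize(b,(400,427),interpolation=2)
c=np.zeros((430,800,3),np.uint8);c[:347,:400]=a;c[:427,400:]=b
cv2.imwrite("pics/c3.png",np.clip(c*1.6,0,255).astype(np.uint8))
E
```

```text
8.1 [ 0.5662 -0.0707  0.046 ] yaw 2.1348347117514948 dock -0.0164 -0.0005 F dock -1.4204728748845268 0.4154996977579812 1.2973528678770976
```

View pics/c3.png

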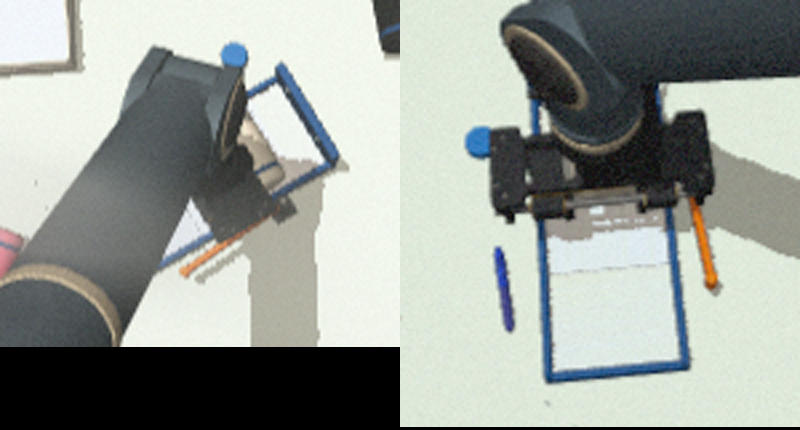

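The jar is on the slope, held by the fingers, with its centre at about x=+25 (visible at top crop (262,160)). I'll push over the crest more slowly.

Call:
jog_arm --increments '[[80,[0.105,-0.17,0.03],[0,0,0]],[80,[0.105,-0.17,0.03],[0,0,0]],[80,[0.105,-0.17,0],[0,0,0]],[80,[0.105,-0.17,0],[0,0,0]],[80,[0.105,-0.17,0],[0,0,0]],[80,[0.105,-0.17,0],[0,0,0]],[80,[0.105,-0.17,0],[0,0,0]],[80,[0.08,-0.13,0],[0,0,0]],[80,[0.08,-0.13,0],[0,0,0]],[80,[0.08,-0.13,0],[0,0,0]]]'

```text
time: 9.2
tool_pos: [0.5857, -0.1023, 0.0472]
ee_rot: [3.141, 0.0, 2.135]
ft_force: [-0.7, 1.1, 1.3]
grip_width: 0.0596
grip_force: 0.5
```

```bash
python3 st.py
```

```text
9.2 [ 0.5857 -0.1023  0.0472] yaw 2.134811012646047 dock 0.0207 -0.0005 F dock -1.2835750212238275 -0.03852749113094356 1.2674652240012083
```

Call:
jog_arm --increments '[[80,[0.08,-0.13,0],[0,0,0]],[80,[0.08,-0.13,0],[0,0,0]],[80,[0.08,-0.13,0],[0,0,0]],[80,[0.08,-0.13,0],[0,0,0]],[80,[0.05,-0.08,0],[0,0,0]],[80,[0,0,0],[0,0,0]]]'

```text
time: 9.8
tool_pos: [0.593, -0.1144, 0.0472]
ee_rot: [3.142, 0.0, 2.134]
ft_force: [-0.8, 0.6, 0.4]
grip_width: 0.0596
grip_force: 0.0
```

```bash
python3 st.py
```

```text
9.8 [ 0.593  -0.1144  0.0472] yaw 2.134318133008922 dock 0.0349 -0.0007 F dock -0.9624253358539441 -0.3296179373366232 0.3915217891669294
```

Call:
jog_arm --increments '[[80,[0.05,-0.08,0],[0,0,0]],[80,[0.05,-0.08,0],[0,0,0]],[80,[0,0,0],[0,0,0]]]'

```text
time: 10.1
tool_pos: [0.5943, -0.1162, 0.047]
ee_rot: [-3.141, -0.002, 2.135]
ft_force: [-2.3, 2.9, 2.5]
grip_width: 0.0594
grip_force: 1.7
```

```bash
python3 st.py
```

```text
10.1 [ 0.5943 -0.1162  0.047 ] yaw 2.1349723078960476 dock 0.037 -0.0005 F dock -3.6715857938755807 -0.3915362287035735 2.510878087895365
```

The jar meets the end stop at tool x=37 mm, exactly as computed, with force rising. I'll back off, lift, close the fingers and go outside the gate.

Call:
jog_arm --increments '[[80,[-0.08,0.13,0],[0,0,0]],[80,[-0.16,0.26,0],[0,0,0]],[80,[-0.26,0.42,0],[0,0,0]],[80,[-0.26,0.42,0.3],[0,0,0]],[80,[-0.26,0.42,0.6],[0,0,0]],[80,[-0.26,0.42,0.8],[0,0,0]],[255,[0,0,0.9],[0,0,0]],[255,[0,0,0.9],[0,0,0]],[255,[0,0,0.9],[0,0,0]],[255,[0,0,0],[0,0,0]]]'

```text
time: 11.1
tool_pos: [0.5712, -0.0755, 0.1387]
ee_rot: [3.136, 0.004, 2.135]
ft_force: [1.0, -0.1, -0.4]
grip_width: 0.0349
grip_force: 0.0
```

Call:
jog_arm --increments '[[255,[-0.7,-0.2,0],[0,0,0]],[255,[-0.7,-0.2,0],[0,0,0]],[255,[-0.7,-0.2,0],[0,0,0]],[255,[-0.7,-0.2,0],[0,0,0]],[255,[-0.7,-0.2,0],[0,0,0]],[255,[-0.7,-0.2,0],[0,0,0]],[255,[-0.7,-0.2,0],[0,0,0]],[255,[-0.7,-0.2,0],[0,0,0]],[255,[-0.5,-0.15,0],[0,0,0]],[255,[0,0,0],[0,0,0]]]'

```text
time: 12.1
tool_pos: [0.4457, -0.1114, 0.1352]
ee_rot: [-3.141, -0.001, 2.133]
ft_force: [0.2, -0.6, -0.4]
grip_width: 0.0004
grip_force: 0.0
```

```bash
python3 st.py; python3 - <<'E'
from h import *
import cv2
a=manip.snapshot("top")[130:260,150:300,::-1];b=manip.snapshot("side")[150:310,170:320,::-1]
a=cv2.resize(a,(400,347),interpolation=2);b=cv2.resize(b,(400,427),interpolation=2)
c=np.zeros((430,800,3),np.uint8);c[:347,:400]=a;c[:427,400:]=b
cv2.imwrite("pics/c4.png",np.clip(c*1.6,0,255).astype(np.uint8))
E
```

```text
12.1 [ 0.4457 -0.1114  0.1352] yaw 2.1334119166641363 dock -0.0453 -0.1243 F dock 0.6338707937931475 -0.12854225470054398 -0.3513389977549668
```

View pics/c4.png

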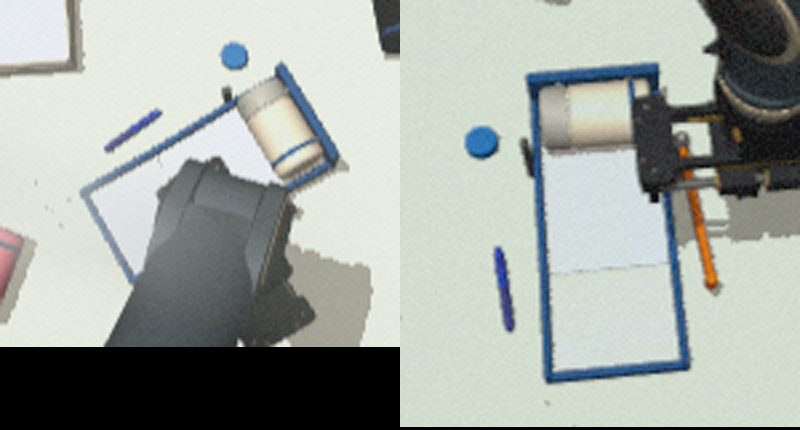

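The jar rests against the end stop, crop (283,130). The finger is just outside the orange bar. I'll descend and compute the gate sweep.

Call:
jog_arm --increments '[[255,[0,0,-0.85],[0,0,0]],[255,[0,0,-0.85],[0,0,0]],[255,[0,0,-0.85],[0,0,0]],[255,[0,0,-0.85],[0,0,0]],[255,[0,0,-0.85],[0,0,0]],[255,[0,0,0],[0,0,0]]]'

```text
time: 12.8
tool_pos: [0.4467, -0.1103, 0.0485]
ee_rot: [-3.139, -0.002, 2.136]
ft_force: [-0.7, -0.7, 0.7]
grip_width: 0.0006
grip_force: 0.0
```

```bash
python3 st.py; cat > sw.py <<'E'
from h import *
v=np.load("dock.npy");p=manip.sense()["tool_pos"]
q=p[:2]
for th in np.linspace(1.7,0,26):
    n=np.array([np.cos(th),np.sin(th)]);d=np.array([-np.sin(th),np.cos(th)])
    c=np.array([37,-80])+88*d-(4+9.5*abs(n[0])+15*abs(n[1]))*n
    w=D2W(v,np.array([c[0],c[1],0])/1000)[:2]
    print(round(th,2),c.round(0),((w-q)/.02).round(2).tolist());q=w
E
python3 sw.py
```

```text
12.8 [ 0.4467 -0.1103  0.0485] yaw 2.135640775580355 dock -0.0457 -0.1229 F dock 0.18771974138229608 -0.9868777720007136 0.6967199405044283
1.7 [ -48. -111.] [0.44, 0.39]
1.63 [ -50. -105.] [0.22, 0.25]
1.56 [-51. -98.] [0.23, 0.23]
1.5 [-52. -93.] [0.2, 0.19]
1.43 [-53. -87.] [0.22, 0.18]
1.36 [-53. -82.] [0.23, 0.17]
1.29 [-53. -76.] [0.25, 0.15]
1.22 [-53. -70.] [0.26, 0.14]
1.16 [-52. -64.] [0.27, 0.12]
1.09 [-51. -58.] [0.28, 0.1]
1.02 [-49. -52.] [0.29, 0.08]
0.95 [-47. -47.] [0.3, 0.06]
0.88 [-45. -41.] [0.31, 0.04]
0.82 [-42. -35.] [0.32, 0.02]
0.75 [-38. -30.] [0.32, -0.0]
0.68 [-35. -25.] [0.32, -0.03]
0.61 [-30. -20.] [0.32, -0.05]
0.54 [-26. -15.] [0.32, -0.08]
0.48 [-20. -11.] [0.32, -0.1]
0.41 [-15.  -7.] [0.31, -0.13]
0.34 [-9. -3.] [0.31, -0.15]
0.27 [-3.  0.] [0.3, -0.18]
0.2 [3. 3.] [0.28, -0.2]
0.14 [10.  5.] [0.27, -0.22]
0.07 [17.  7.] [0.25, -0.24]
0.0 [24.  8.] [0.23, -0.26]
```

Call:
jog_arm --increments '[[255,[0.22,0.2,0],[0,0,0]],[255,[0.22,0.2,0],[0,0,0]],[255,[0.22,0.25,0],[0,0,0]],[255,[0.23,0.23,0],[0,0,0]],[255,[0.2,0.19,0],[0,0,0]],[255,[0.22,0.18,0],[0,0,0]],[255,[0.23,0.17,0],[0,0,0]],[255,[0.25,0.15,0],[0,0,0]],[255,[0.26,0.14,0],[0,0,0]],[255,[0.27,0.12,0],[0,0,0]]]'

```text
time: 13.8
tool_pos: [0.4941, -0.074, 0.0501]
ee_rot: [-3.141, -0.0, 2.135]
ft_force: [0.1, -0.5, 0.6]
grip_width: 0.0003
grip_force: 0.3
```

Call:
jog_arm --increments '[[255,[0.28,0.1,0],[0,0,0]],[255,[0.29,0.08,0],[0,0,0]],[255,[0.3,0.06,0],[0,0,0]],[255,[0.31,0.04,0],[0,0,0]],[255,[0.32,0.02,0],[0,0,0]],[255,[0.32,0,0],[0,0,0]],[255,[0.32,-0.03,0],[0,0,0]],[255,[0.32,-0.05,0],[0,0,0]],[255,[0.32,-0.08,0],[0,0,0]]]'

```text
time: 14.7
tool_pos: [0.5498, -0.0715, 0.0501]
ee_rot: [3.142, -0.0, 2.135]
ft_force: [-1.2, -0.5, -0.2]
grip_width: 0.0008
grip_force: 0.3
```

```bash
python3 st.py
```

```text
14.7 [ 0.5498 -0.0715  0.0501] yaw 2.134921563891212 dock -0.0244 -0.0148 F dock -0.1881653711609495 -1.3077054707835831 -0.1981261482920172
```

Call:
jog_arm --increments '[[255,[0.32,-0.1,0],[0,0,0]],[255,[0.31,-0.13,0],[0,0,0]],[255,[0.31,-0.15,0],[0,0,0]],[255,[0.3,-0.18,0],[0,0,0]],[255,[0.28,-0.2,0],[0,0,0]],[255,[0.27,-0.22,0],[0,0,0]],[255,[0.12,-0.12,0],[0,0,0]],[255,[0.12,-0.12,0],[0,0,0]],[255,[0.08,-0.08,0],[0,0,0]],[255,[0,0,0],[0,0,0]]]'

```text
time: 15.7
tool_pos: [0.5918, -0.0977, 0.0502]
ee_rot: [3.141, 0.0, 2.135]
ft_force: [0.2, 0.3, 0.4]
grip_width: 0.0005
grip_force: 0.0
```

```bash
python3 st.py
```

```text
15.7 [ 0.5918 -0.0977  0.0502] yaw 2.1345419716903624 dock 0.02 0.0071 F dock -0.11414196388013288 0.3244146488085792 0.42190710887040606
```

Call:
jog_arm --increments '[[255,[0.05,-0.08,0],[0,0,0]],[255,[0.05,-0.08,0],[0,0,0]],[255,[0.03,-0.05,0],[0,0,0]],[255,[0.03,-0.05,0],[0,0,0]],[255,[0,0,0],[0,0,0]]]'

```text
time: 16.2
tool_pos: [0.5934, -0.0999, 0.0501]
ee_rot: [-3.141, -0.005, 2.136]
ft_force: [-3.4, 5.9, 5.4]
grip_width: 0.0002
grip_force: 3.5
```

```bash
python3 st.py
```

```text
16.2 [ 0.5934 -0.0999  0.0501] yaw 2.1360930919689927 dock 0.0227 0.0072 F dock -6.811566212099397 0.1812928764795334 5.399026016691805
```

Firm stop at x=22.7 mm (expected 23.5). I'll back off, lift and clear the view.

Call:
jog_arm --increments '[[255,[-0.08,0.13,0],[0,0,0]],[255,[-0.16,0.26,0],[0,0,0]],[255,[-0.26,0.42,0],[0,0,0]],[255,[-0.26,0.42,0.2],[0,0,0]],[255,[-0.26,0.42,0.6],[0,0,0]],[255,[-0.2,0.4,0.9],[0,0,0]],[255,[0,0.4,0.9],[0,0,0]],[255,[0,0.8,0.9],[0,0,0]],[255,[0,0.9,0.9],[0,0,0]],[255,[0,0.9,0.9],[0,0,0]]]'

```text
time: 17.2
tool_pos: [0.5701, -0.0006, 0.158]
ee_rot: [3.14, 0.0, 2.135]
ft_force: [1.2, 1.1, -0.6]
grip_width: 0.0003
grip_force: 0.0
```

Call:
jog_arm --increments '[[255,[-0.2,0.9,0.4],[0,0,0]],[255,[-0.2,0.9,0],[0,0,0]],[255,[-0.2,0.9,0],[0,0,0]],[255,[-0.2,0.9,0],[0,0,0]],[255,[-0.2,0.9,0],[0,0,0]],[255,[-0.2,0.9,0],[0,0,0]],[255,[-0.2,0.9,0],[0,0,0]],[255,[0,0.9,0],[0,0,0]],[255,[0,0,0],[0,0,0]],[255,[0,0,0],[0,0,0]]]'

```text
time: 18.2
tool_pos: [0.5422, 0.1422, 0.1648]
ee_rot: [3.141, 0.001, 2.136]
ft_force: [-0.1, -0.8, 0.2]
grip_width: 0.0003
grip_force: 0.0
```

```bash
python3 st.py; python3 - <<'E'
from h import *
import cv2
a=manip.snapshot("top")[130:260,150:300,::-1];b=manip.snapshot("side")[150:310,170:320,::-1]
a=cv2.resize(a,(400,347),interpolation=2);b=cv2.resize(b,(400,427),interpolation=2)
c=np.zeros((430,800,3),np.uint8);c[:347,:400]=a;c[:427,400:]=b
cv2.imwrite("pics/c5.png",np.clip(c*1.6,0,255).astype(np.uint8))
E
```

```text
18.2 [0.5422 0.1422 0.1648] yaw 2.135654663023419 dock -0.2101 0.0912 F dock 0.6438507542685525 -0.5096359950238747 0.23770958239180595
```

View pics/c5.png

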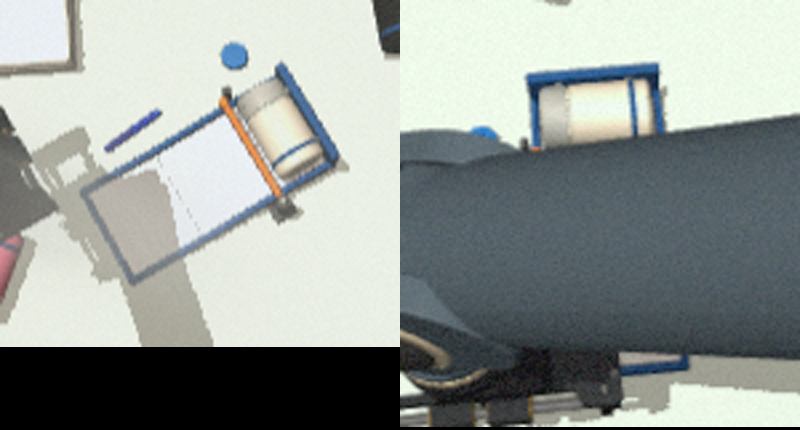

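The jar lies in the cradle at crop (280,128). The orange bar is straight across the channel from (280,195) to (226,100), with its end at the post. The cap and pen are where they were, and the arm is clear of everything.

```bash
python3 -c "
from rig import manip
print(manip.hand_in())"
```

```text
the job is handed in; nothing more can be done
None
```

The white jar is seated in the cradle against the end stop and the orange gate is shut across the channel. The arm is clear of everything, and the job was handed in at about 18 s on the robot clock.

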